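# Open the press-and-turn safety cap of the rinse canister

### The job

Open the white rinse canister: flip the black tab on its red cap up until it stands upright, then by the tab press the cap down gently against its spring and unscrew it anticlockwise until you feel it come to its stop, without forcing it. Lift the cap out and set it down gently, upright with its tab still up, in the card tray; leave the brown bottle, the measuring cup and the pebble where they are.

Things in the scene. Friction and masses are not known exactly. Their poses are not given: they have to be found in the camera images.
- canister: White round canister, fixed to the table: base plate 148 mm across, tank 131 mm across to 62 mm up, narrowing to a neck collar 70 mm across (bore 62 mm) that rises from 85 to 123 mm. Origin at the centre of its underside, z along the cap's axis, x along the shut tab. Two 4 mm studs on the collar beside the tab stop the cap turning while the tab is down.
- neck (a point): Centre of the collar's rim, 123 mm up the canister. The cap sits in a notch on a spring (6 N at rest, 1.4 N more per mm). Raise the tab, press the cap down 3.5 to 5 mm (11 to 13 N; hard floor at 5 mm) and turn it anticlockwise seen from above, pressed for the first 46 degrees to pass a 3 mm tooth; then it turns freely (the press may be eased) to a hard stop.
- stem_foot (a point): Centre of the cap's underside, the foot of its stem, 28.5 mm below the hinge pin. The stop is hidden and differs each time: 54 to 88 degrees from shut. Only in the last 6 degrees before it are the cap's lugs free; there the spring raises it 2 to 3 mm when not held down. 50 N of contact in all between cap and canister (about 0.7 N m at the stop, ramming, pulling while locked) is damage.
- cap_axis (a point): Point on the cap's axis at the tab's hinge pin, 128.5 mm above the table when shut; z up, x along the shut tab. Red cap, 80 g: disc 58 mm across, 5 mm thick, top 5.5 mm below this point and flush with the collar; stem 34 mm across, 18 mm long, with two lugs to 28 mm from the axis; hinge ears 33 mm apart over all, to 4.5 mm above this point. It must rise 25 mm to come out.
- tab_end (a point): Gripping point of the black tab, mid-thickness, 53 mm from the hinge pin, 11 mm from its end. Tab 22 mm wide, 9 mm thick, 64 mm from pin to end; shut, it lies flat and its outer 29 mm stand clear beyond the collar, with 25 mm of free space below; raised, it stands on the cap's axis. x runs from pin to end, y along the pin.
- cap_tab (a joint): Angle of the tab: 0 lying flat and shut, 1.57 upright (end of its travel); a stiff hinge, 0.05 N m, stays where it is left.
- card_tray: Cream folded-card tray, 94 mm (x) by 142 mm (y), walls 16 mm high, floor 2 mm thick; origin at the centre of its underside.
- bottle_mid (a point): Middle (59 mm up) of a brown bottle with black cap, 54 mm across, 118 mm high; to be left alone.
- cup_mid (a point): Middle (37 mm up) of a clear graduated cup, 67 mm across, 74 mm high; to be left alone.
- pebble_mid (a point): Middle of a dark pebble, 40x42x19 mm; to be left alone.
There are look-alikes about, which are no part of the job. Of the things that look like the canister, the larger one is meant.

How it is judged:
By the outcome, as a careful person would: the job done as asked, in the order asked, and still so for the second after the job is handed in, with the robot touching nothing.
It also fails if it takes over 72 s, if anything falls off the work surface, if the arm or the gripper's body presses on something with over 40 N, if the wrist force passes 120 N, or if a joint passes its speed limit or range.

### The arm

A 6-joint arm with a two-finger parallel gripper is mounted at the origin on the work surface; the furniture and walls round the work are solid. World frame = base frame: x ahead of the robot, y to its left, z up, the work surface at z = 0. Lengths are in m, angles in rad, forces in N, time in s.
With the tool pointing down it reaches from about 0.35 to 0.775 m from the base axis. Payload 7.3 kg.
Tool frame: the origin (TCP) lies between the finger pads; the fingertips stand 25 mm ahead of it and the grasp point (between the pads) lies 6 mm ahead of it; y points along the fingers, z is the direction in which the jaws open and shut, and the axes are right-handed (so a half turn about y gives the same grasp; the last joint's range is limited). The gripper opens to 92 mm and grips with 3 to 60 N. Pads are 19 mm wide; open, the fingers measure 130 mm over their backs; the gripper's body (75 mm by 190 mm) begins 47 mm behind the grasp point.
Start: joints at [1.008, 0.342, 1.524, -0, 1.275, -0.146], TCP at [0.213, 0.48, 0.252] pointing down, gripper open.
Joint ranges: [-2.53, 2.53], [-0.77, 2.02], [0.04, 2.7], [-1, 4.14], [0.28, 2.66], [-3.11, 3.11]. Speed limits (rad/s): [2.57, 2.57, 3.14, 3.14, 3.14, 3.14].

### API

Orientations are given as [roll, pitch, yaw] about the fixed x, y, z axes, in that order (R = Rz(yaw) Ry(pitch) Rx(roll)).
In Python, from cell import sensors, read_camera, hand_in gives the robot as it stands. The module is installed in compiled form; this text tells all that it offers.
- The arm moves only by the tool send_rows, never from a script. Its argument "motion" is a list that holds one entry, the list of rows, each a list of 4 numbers: the shift along the tool's x, y, z in m, then the turn about the tool's y in degrees. In form: [[[tx, ty, tz, twist], ...]]. A call has 1 to 8 rows; each row is the pose to reach, as a shift and turn from the pose measured when the call began, along the tool's axes at that moment; what a row does not reach only later rows make up. A row lasts 1/10 s, in which the tool goes at most 50 mm and 8.59 degrees, less where a joint would pass 70% of its speed; a pose out of reach is approached as far as the arm can. A call with a gripper value outside its range is refused whole. "gripper" is the opening, from 0 (shut) to 1 (fully open), set as the call begins (left out, the last holds). The fingers move at their own pace and stop on an object; "grip_force" is the grip in N (left out, the last holds). Time passes only in rows, so rows that repeat a pose let the fingers close. It gives the time, the measured TCP pose, the force and the opening at its end, in the units of the state.
- sensors.observe(): the state, without advancing time (a new reading comes with each control period).
- read_camera(name): name is "scene" or "top" or "wrist"; returns a dict with "frame" (480x640x3 uint8, red, green, blue), "fx", "fy", "cx", "cy" (pixels), "distortion" ([k1, k2, p1, p2, k3] as OpenCV has them; the pictures are not rectified), "extrinsics" (4x4, takes a point from world to camera coordinates). Camera axes: x right, y up, looking along -z (the intrinsics and any distortion apply to the point x, -y, -z); pixel columns grow to the right and rows downward; lengths in m; the calibration is good to about 2 mm. A picture is of the moment at which its call begins. There is no depth.
- hand_in(): hands the job in, once; it reports no verdict.
The state is a dict: "time": time; "qpos": joint angles; "qvel": joint speeds; "joint_efforts": joint torques, N m; "tool_pos": TCP position; "tool_rot": TCP orientation; "contact_force": force on the tool from outside, world axes, zero at the start; "torque": the same for the moment, N m; "opening": finger opening in m.
Only numpy, scipy, OpenCV 4.12 (cv2) and the standard library are available. Lean on these libraries where they do the work, as an engineer would, in place of code of your own. Each camera call takes 0.05 s, during which the arm holds its last target.

## Working session

There is one attempt and no reset: what is moved stays moved. The work goes in short steps, Python scripts to look and compute and a tool call to move; the robot and the scene stay as the last step left them, time stands still between calls to the robot, and variables do not carry over. Pictures are saved under pics/ and viewed, and the job is handed in when it is done.

Besides the shell and the picture viewer there is one more tool, called after "Emit:" as name(argument=value, ...) on one line, values as JSON. send_rows: Moves the arm, as the interface text tells. Its arguments: {"type":"object","properties":{"motion":{"type":"array"},"gripper":{"type":"number"},"grip_force":{"type":"number"}},"required":["motion"]}

```bash
mkdir -p pics
cat > h.py <<'E'
import numpy as np, cv2
from cell import sensors, read_camera, hand_in
def snap(name,fn):
    c=read_camera(name); cv2.imwrite('pics/'+fn,cv2.cvtColor(c['frame'],cv2.COLOR_RGB2BGR))
    np.savez('pics/'+fn+'.npz',**{k:np.array(v) for k,v in c.items()}); return c
def load(fn): return dict(np.load('pics/'+fn+'.npz'))
def ray(c,u,v):
    K=np.array([[c['fx'],0,c['cx']],[0,c['fy'],c['cy']],[0,0,1]],float)
    p=cv2.undistortPoints(np.array([[[u,v]]],float),K,np.array(c['distortion'],float))[0,0]
    E=np.array(c['extrinsics']); R=E[:3,:3]; t=E[:3,3]
    return -R.T@t, R.T@np.array([p[0],-p[1],-1.])
def atz(c,u,v,z):
    o,d=ray(c,u,v); return o+d*(z-o[2])/d[2]
def proj(c,P):
    K=np.array([[c['fx'],0,c['cx']],[0,c['fy'],c['cy']],[0,0,1]],float)
    E=np.array(c['extrinsics']); q=E[:3,:3]@np.array(P)+E[:3,3]
    q=np.array([q[0],-q[1],-q[2]])
    return cv2.projectPoints(q.reshape(1,1,3),np.zeros(3),np.zeros(3),K,np.array(c['distortion'],float))[0].ravel()
def crop(fn,out,x0,y0,x1,y1,s):
    i=cv2.imread('pics/'+fn)[y0:y1,x0:x1]; cv2.imwrite('pics/'+out,cv2.resize(i,None,fx=s,fy=s,interpolation=cv2.INTER_CUBIC))
E
python3 - <<'E'
from h import *
for n in ['scene','top','wrist']:
    c=snap(n,n+'0.png'); print(n,c['fx'],c['distortion'],ray(c,320,240))
print(sensors.observe())
E
```

```text
scene 515.7394070118903 [-0.08838931  0.          0.          0.          0.        ] (array([-0.248441  , -0.5141293 ,  0.63243119]), array([ 0.72554341,  0.453025  , -0.5182071 ]))
top 504.4628685964032 [-0.02756288  0.          0.          0.          0.        ] (array([ 0.50104131, -0.0037874 ,  0.95313036]), array([ 0.03755337, -0.00704322, -0.99928313]))
wrist 338.85574673830826 [0.00263815 0.         0.         0.         0.        ] (array([0.15186233, 0.50830374, 0.38376352]), array([ 0.21349787, -0.11651567, -0.97020353]))
{'time': 0.15, 'qpos': array([ 1.00803402e+00,  3.42580820e-01,  1.52479058e+00,  8.50678973e-06,
        1.27538348e+00, -1.46003582e-01]), 'qvel': array([-0.00059672,  0.00028758, -0.00342168, -0.00103812,  0.00084746,
        0.00113892]), 'joint_efforts': array([ 9.65089275e-04, -4.31467831e+01, -2.44354552e+01,  7.17008044e-02,
        5.37128316e-02, -5.71867895e-05]), 'tool_pos': array([0.21235395, 0.47984311, 0.25119762]), 'tool_rot': array([-1.57194500e+00,  1.77135303e-04, -4.16761309e-01]), 'contact_force': array([-0.49571282, -0.20027405, -0.04346984]), 'torque': array([ 0.0275961 , -0.02390265,  0.0307031 ]), 'opening': 0.09202462820630955}
```

View pics/scene0.png

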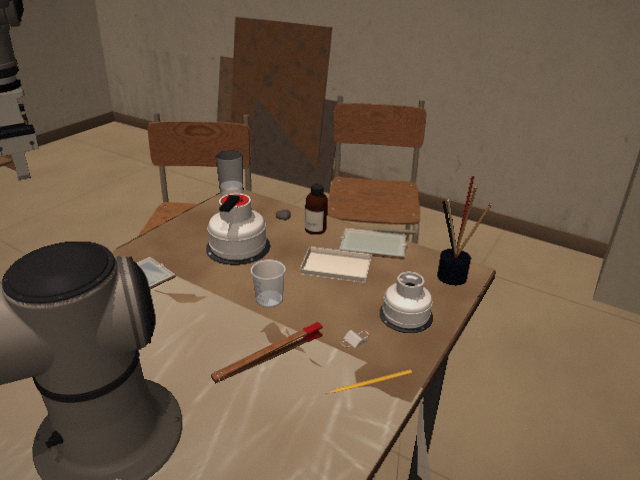

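View pics/top0.png

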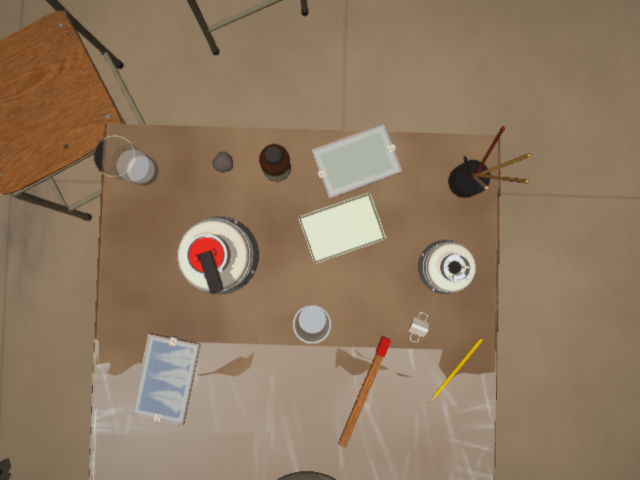

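View pics/wrist0.png

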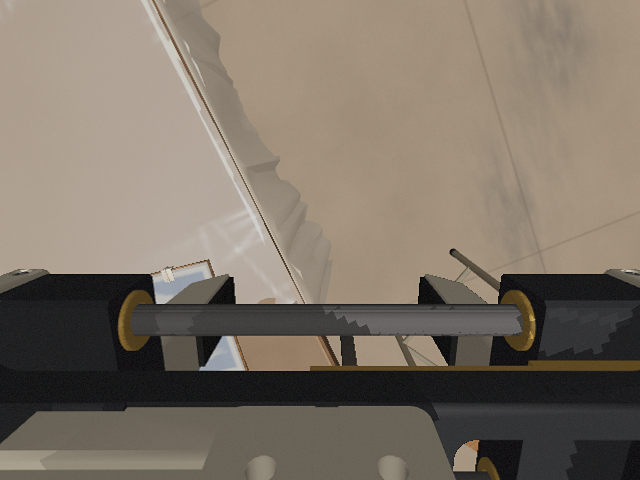

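The candidates in the top view are:
- **Canister:** the larger white one with the red cap at (215,255), or the smaller one at (448,267). I choose the larger.
- **Tray:** cream at (342,228), pale green at (356,160), or blue picture at (167,378). I choose the cream one.
- **Cup and bottle:** the cup is at (312,323), with a tumbler at (135,165). The bottle is at (275,160) and the pebble at (222,161).

Next I check the choice in close crops.

Run:
```python
from h import *
crop('top0.png','tc.png',165,205,270,305,7)
crop('top0.png','tt.png',290,185,395,270,7)
crop('scene0.png','sc.png',190,180,290,270,8)
```

```text
(no output)
```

View pics/tc.png

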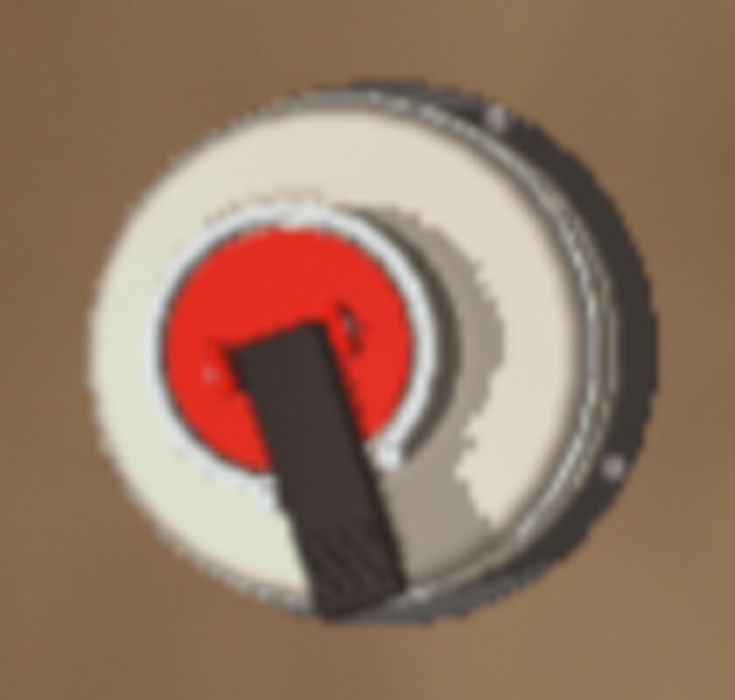

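View pics/tt.png

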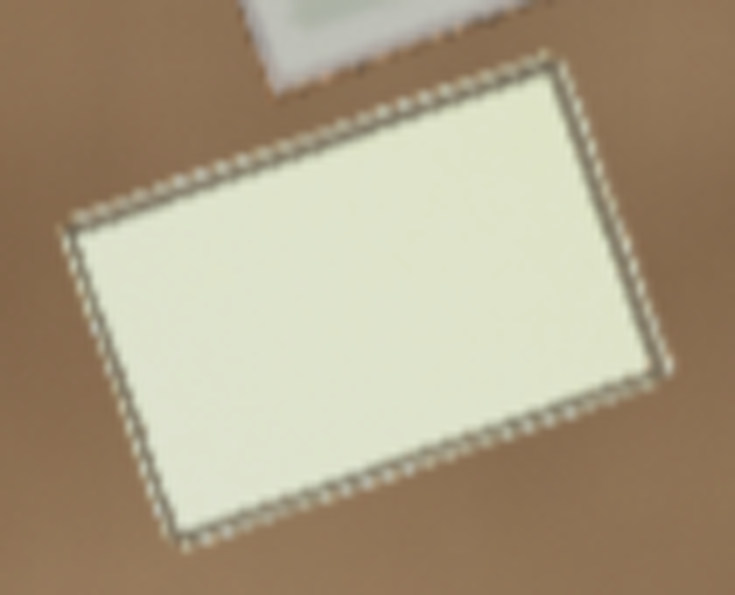

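View pics/sc.png

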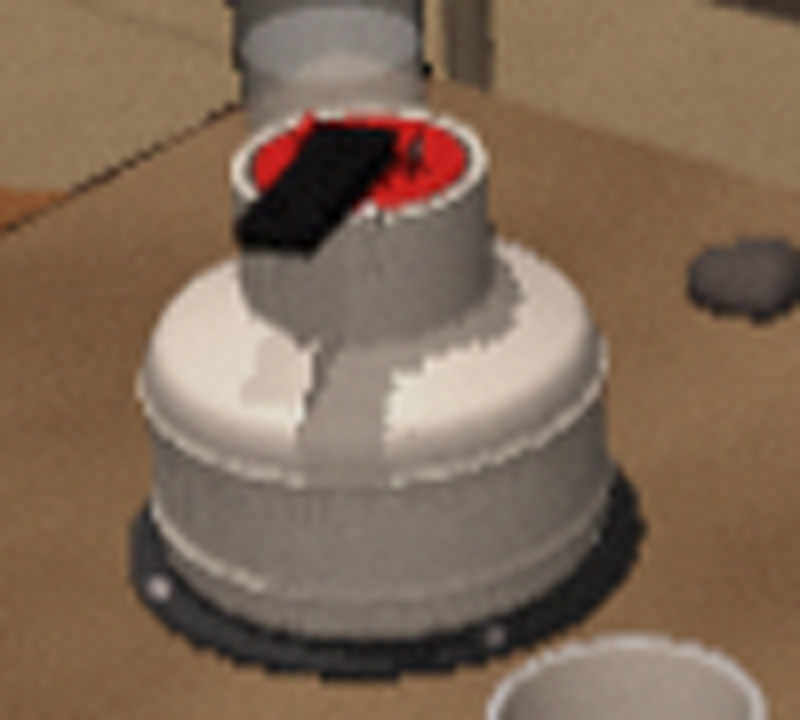

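Run:
```python
from h import *
c=load('top0.png')
f=lambda x,y,z,x0=165,y0=205: atz(c,x0+(x+.5)/7-.5,y0+(y+.5)/7-.5,z)
print('rim c',f(295,345,.123), 'w',np.linalg.norm(f(153,345,.123)-f(437,345,.123)))
print('red c',f(289,348,.123), 'w',np.linalg.norm(f(163,348,.123)-f(414,348,.123)))
a=f(279,335,.133);b=f(365,604,.133); print('tab',a,b,np.linalg.norm(a-b),np.degrees(np.arctan2(*(b-a)[[1,0]])))
print('tabwidth',np.linalg.norm(f(325,617,.133)-f(405,590,.133)))
s=[f(388,460,.123),f(265,495,.123)]; print('studs',s)
t=[f(x,y,.016,290,185) for x,y in [(68,228),(553,60),(667,372),(180,543)]]
for p in t: print(p)
print(np.mean(t,0),[np.linalg.norm(t[i]-t[i-1]) for i in range(4)])
d=t[1]-t[0];print(np.degrees(np.arctan2(d[1],d[0])))
for n,(u,v),z in [('bottle',(275,153),.118),('cup',(312,318),.074),('pebble',(222,161),.015),('smallcan',(457,267),.1)]:print(n,atz(c,u,v,z))
s=load('scene0.png'); 
g=lambda x,y,z: atz(s,190+(x+.5)/8-.5,180+(y+.5)/8-.5,z)
print('scene rim',g(360,158,.123)); print('scene tab end',(g(240,245,.133)+g(310,250,.133))/2)
print('wrist in tool?')
from scipy.spatial.transform import Rotation as Ro
w=load('wrist0.png'); o=sensors.observe()
R=Ro.from_euler('xyz',o['tool_rot']).as_matrix(); print(np.round(R,3))
oc,d=ray(w,320,240); print(R.T@(oc-o['tool_pos']),R.T@d)
```

```text
rim c [0.50405526 0.17609636 0.123     ] w 0.06691105654925818
red c [0.5033095  0.17748325 0.123     ] w 0.059136952983089554
tab [0.50623184 0.17773844 0.133     ] [0.44454597 0.15550092 0.133     ] 0.0655717459173978 -160.17596444364364
tabwidth 0.01954711942279607
studs [array([0.47771342, 0.15323781, 0.123     ]), array([0.46866525, 0.18185911, 0.123     ])]
[0.57772671 0.02937933 0.016     ]
[ 0.62639518 -0.09857005  0.016     ]
[ 0.5439865  -0.13092993  0.016     ]
[ 0.49490135 -0.00281767  0.016     ]
[ 0.56075244 -0.05073458  0.016     ] [np.float64(0.088863300611934), np.float64(0.1368929000631519), np.float64(0.08853447423648274), np.float64(0.13719367022831896)]
-69.17454331595843
bottle [0.67552414 0.06954245 0.118     ]
cup [3.98351238e-01 3.04149198e-05 7.40000000e-02]
pebble [0.67913103 0.17743328 0.015     ]
smallcan [ 0.49402339 -0.24311165  0.1       ]
scene rim [0.50395367 0.17798073 0.123     ]
scene tab end [0.43790468 0.14884147 0.133     ]
wrist in tool?
[[ 0.914 -0.001  0.405]
 [-0.405 -0.001  0.914]
 [-0.    -1.    -0.001]]
[-0.0668582  -0.13255574  0.00138519] [ 0.242561    0.97018305 -0.0190039 ]
```

Emit:
send_rows(motion=[[[0.045, 0, -0.025, 8.5], [0.09, 0, -0.05, 17], [0.135, 0, -0.075, 25.5], [0.18, 0, -0.1, 34], [0.225, 0, -0.125, 42.5], [0.27, 0, -0.15, 51], [0.31, 0, -0.172, 59.5], [0.351, 0, -0.195, 68]]], gripper=0.6, grip_force=30)

```text
time: 0.95
tool_pos: [0.4542, 0.1589, 0.2513]
tool_rot: [-1.571, -0.001, -1.61]
contact_force: [0.6, 0.7, 0.1]
opening: 0.0552
```

Emit:
send_rows(motion=[[[0, 0, 0, 8.5], [0, 0, 0, 17], [0, 0, 0, 25.5], [0, 0, 0, 34], [0, 0, 0, 42.5], [0, 0, 0, 51], [0, 0, 0, 59.5], [0, 0, 0, 68]]])

```text
time: 1.75
tool_pos: [0.454, 0.1588, 0.2511]
tool_rot: [-1.57, -0.001, -2.803]
contact_force: [-0.2, -0.3, -0.4]
opening: 0.055
```

Run:
```python
from h import *
for n in ['top','wrist','scene']: c=snap(n,n+'1.png')
o=sensors.observe(); print(o['time'],o['qpos'],o['tool_pos'],np.degrees(o['tool_rot']),o['contact_force'],o['torque'],o['opening'])
```

```text
1.9 [ 1.77459684e-01  2.62901436e-01  1.63927935e+00 -7.45044575e-04
  1.24070075e+00  1.40037232e+00] [0.45408336 0.15884729 0.25115242] [-8.99727447e+01 -7.96282681e-02 -1.60053889e+02] [-0.18823327  0.14735955  0.02060277] [-0.05618794  0.13954359  0.02451014] 0.05555537164672388
```

View pics/wrist1.png

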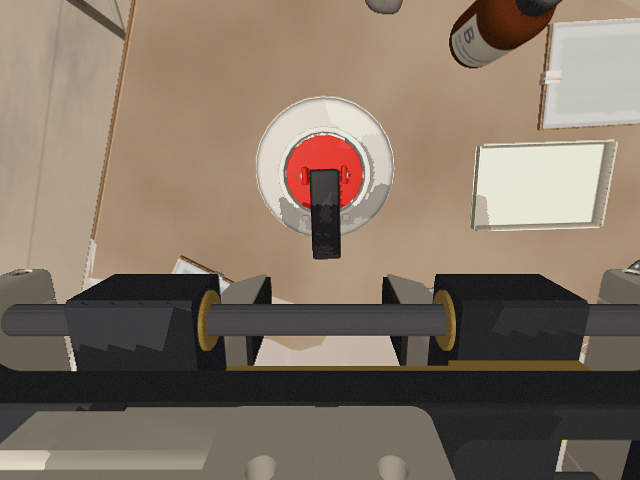

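Run:
```python
from h import *
crop('wrist1.png','wc1.png',250,120,400,265,5)
```

```text
(no output)
```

View pics/wc1.png

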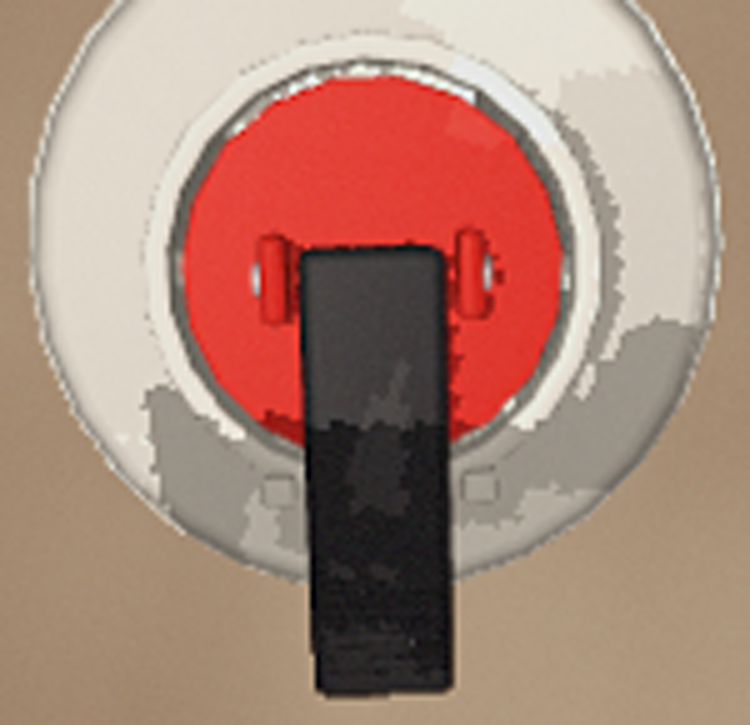

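Run:
```python
from h import *
c=load('wrist1.png')
f=lambda x,y,z: atz(c,250+(x+.5)/5-.5,120+(y+.5)/5-.5,z)
p=f(372,277,.1285);print('pin',p,np.linalg.norm(f(256,280,.1285)-f(488,273,.1285)))
e=f(385,692,.124); e2=f(385,688,.133);print('end lower/upper',e,e2)
n=f(373,250,.133); print('near',n)
for q in (e,e2):
  d=q-p; print(np.linalg.norm(d[:2]),np.degrees(np.arctan2(d[1],d[0])))
d=e2-n;print(np.linalg.norm(d[:2]),np.degrees(np.arctan2(d[1],d[0])))
print('rim',f(373,260,.123), 'red c',f(375,261,.123),'redw',np.linalg.norm(f(182,261,.123)-f(568,261,.123)))
```

```text
pin [0.50484946 0.17875291 0.1285    ] 0.034310700515237276
end lower/upper [0.44352553 0.15563126 0.124     ] [0.4467487  0.15675369 0.133     ]
near [0.50877185 0.17991186 0.133     ]
0.06553803974171832 -159.3414890823072
0.06212619400437669 -159.26137458072364
0.06620553453123716 -159.52539882273695
rim [0.50697467 0.1793541  0.123     ] red c [0.50693298 0.17902141 0.123     ] redw 0.05815462298859608
```

Emit:
send_rows(motion=[[[-0.001, 0.03, 0, 0], [-0.0015, 0.06, 0, 0], [-0.0015, 0.085, 0, 0], [-0.0015, 0.1, 0, 0], [-0.0015, 0.11, 0, -0.5], [-0.0015, 0.1165, 0, -0.5], [-0.0015, 0.1165, 0, -0.5]]])

```text
time: 2.6
tool_pos: [0.4552, 0.1592, 0.1343]
tool_rot: [-1.57, -0.002, -2.783]
contact_force: [0.3, 0.2, 0.4]
opening: 0.0549
```

Run:
```python
from h import *
for n in ['wrist','scene']: c=snap(n,n+'2.png')
crop('scene2.png','sc2.png',180,150,300,250,6)
o=sensors.observe(); print(o['time'],o['tool_pos'],np.degrees(o['tool_rot']),o['contact_force'],o['torque'],o['opening'])
```

```text
2.7 [0.45577164 0.15932841 0.13523464] [-8.99616771e+01 -1.87941552e-02 -1.59509804e+02] [ 0.21158916  0.54463873 -0.22236983] [-0.08071161  0.09742133 -0.00927414] 0.05486972254300833
```

View pics/wrist2.png

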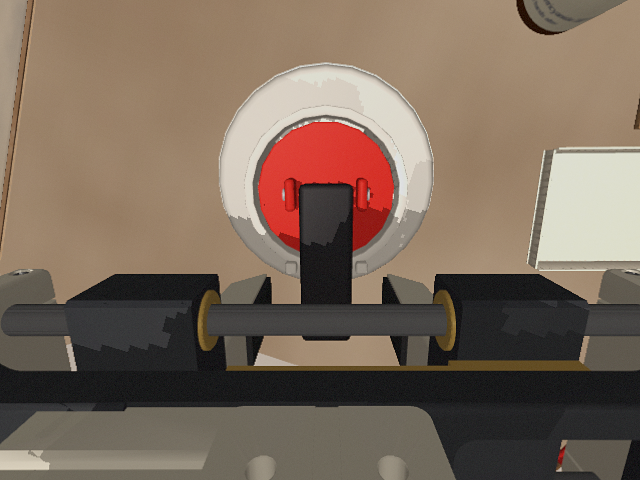

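View pics/sc2.png

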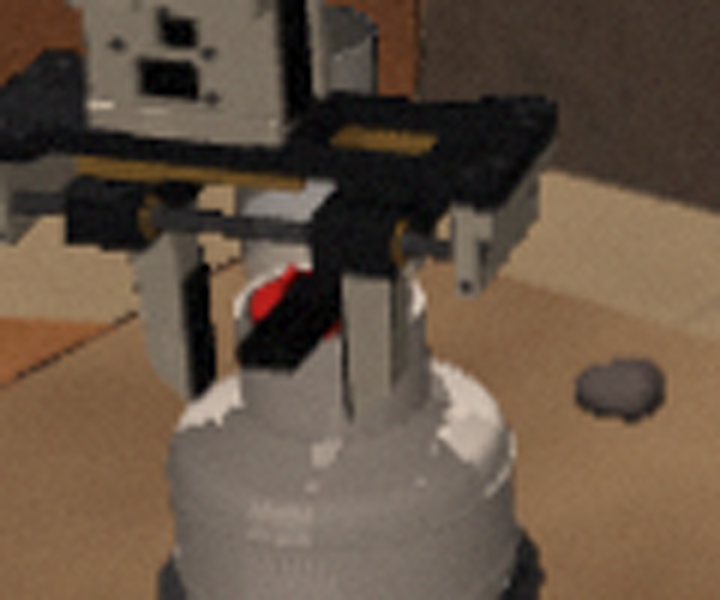

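Emit:
send_rows(motion=[[[0, 0, 0, 0], [0, 0, 0, 0], [0, 0, 0, 0], [0, 0, 0, 0], [0, 0, 0, 0], [0, 0, 0, 0]]], gripper=0, grip_force=20)

```text
time: 3.3
tool_pos: [0.4557, 0.1595, 0.1353]
tool_rot: [-1.57, -0.0, -2.784]
contact_force: [-0.2, 1.8, 0.6]
opening: 0.0218
```

Run:
```python
from h import *
o=sensors.observe(); print(o['time'],o['tool_pos'],np.degrees(o['tool_rot']),o['contact_force'],o['torque'],o['opening'])
for t in range(0,91,9):
  a=np.radians(t); print(t,round(-.053*(1-np.cos(a)),4),round(-.053*np.sin(a),4))
```

```text
3.3 [0.45573711 0.15945743 0.13532249] [-8.99736462e+01 -1.32225697e-02 -1.59507986e+02] [-0.22401538  1.76474873  0.58292244] [ 0.13335378  0.19487405 -0.00689535] 0.021812378376278203
0 -0.0 -0.0
9 -0.0007 -0.0083
18 -0.0026 -0.0164
27 -0.0058 -0.0241
36 -0.0101 -0.0312
45 -0.0155 -0.0375
54 -0.0218 -0.0429
63 -0.0289 -0.0472
72 -0.0366 -0.0504
81 -0.0447 -0.0523
90 -0.053 -0.053
```

Emit:
send_rows(motion=[[[-0.0002, -0.0042, 0, 0], [-0.0007, -0.0083, 0, 0], [-0.0015, -0.0124, 0, 0], [-0.0026, -0.0164, 0, 0], [-0.004, -0.0203, 0, 0], [-0.0058, -0.0241, 0, 0], [-0.0058, -0.0241, 0, 0]]])

```text
time: 4.0
tool_pos: [0.4611, 0.1615, 0.1598]
tool_rot: [-1.57, -0.001, -2.784]
contact_force: [-2.2, 0.1, -0.5]
opening: 0.0216
```

Run:
```python
from h import *
o=sensors.observe(); print(o['time'],o['tool_pos'],np.degrees(o['tool_rot']),o['contact_force'],o['torque'],o['opening'])
snap('wrist','wrist3.png')
```

```text
4.0 [0.46105047 0.16152496 0.15984781] [-8.99747518e+01 -3.94629358e-02 -1.59498302e+02] [-2.19184892  0.12580635 -0.50963375] [-0.01857085  0.56256147  0.05667361] 0.021572386923674063
```

View pics/wrist3.png

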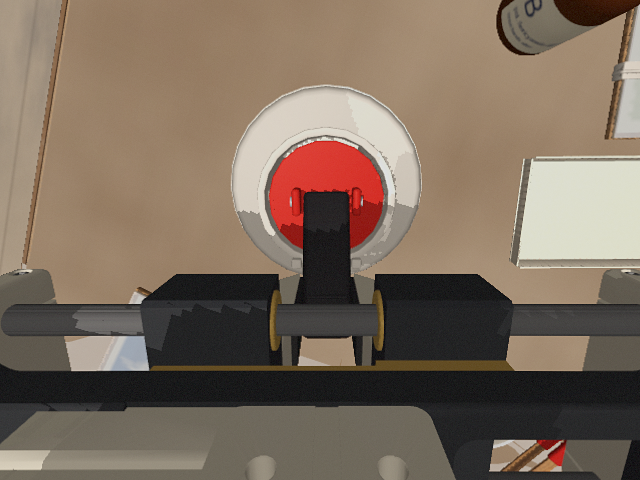

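Emit:
send_rows(motion=[[[-0.0043, -0.0071, 0, 0], [-0.0097, -0.0134, 0, 0], [-0.016, -0.0188, 0, 0], [-0.0231, -0.0231, 0, 0], [-0.0308, -0.0263, 0, 0], [-0.0389, -0.0282, 0, 0], [-0.0435, -0.0287, 0, 0], [-0.0435, -0.0287, 0, 0]]])

```text
time: 4.85
tool_pos: [0.5024, 0.177, 0.1893]
tool_rot: [-1.57, 0.0, -2.784]
contact_force: [-4.4, -0.5, 3.6]
opening: 0.0217
```

Run:
```python
from h import *
o=sensors.observe(); print(o['time'],o['tool_pos'],np.degrees(o['tool_rot']),o['contact_force'],o['torque'],o['opening'])
snap('wrist','wrist4.png')
snap('scene','scene4.png')
crop('scene4.png','sc4.png',180,130,300,230,6)
```

```text
4.85 [0.50238462 0.17704725 0.18931303] [-8.99746571e+01  3.92528854e-04 -1.59497788e+02] [-4.43898867 -0.51808451  3.58183286] [-0.19478425  1.10483905 -0.01077995] 0.02167332503228988
```

View pics/wrist4.png

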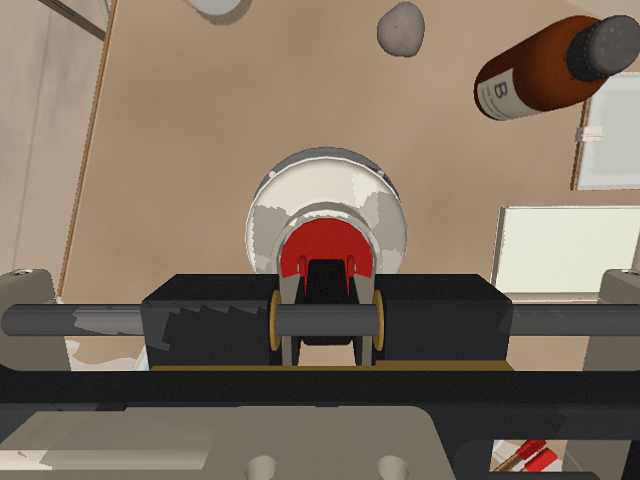

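View pics/sc4.png

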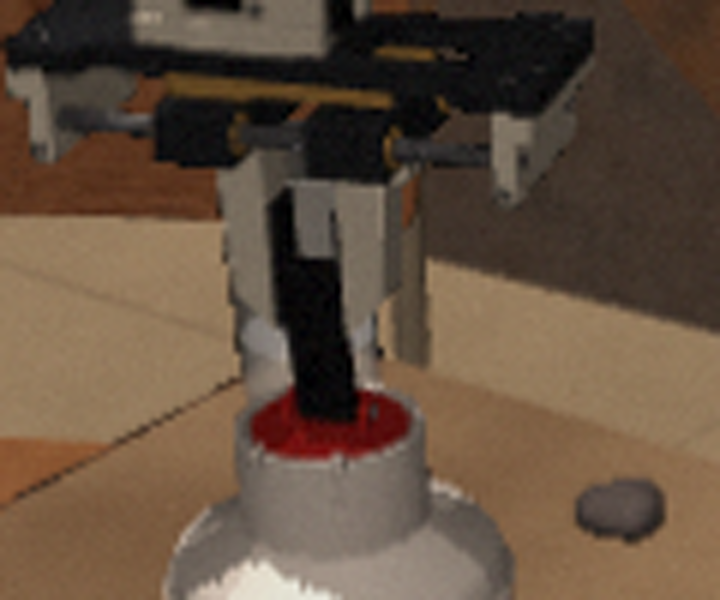

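Emit:
send_rows(motion=[[[-0.001, -0.0001, 0, 0], [-0.002, -0.0002, 0, 0], [-0.003, -0.0002, 0, 0], [-0.003, -0.0002, 0, 0]]])

```text
time: 5.35
tool_pos: [0.5045, 0.1779, 0.1895]
tool_rot: [-1.57, -0.001, -2.784]
contact_force: [-5.7, -2.3, 2.1]
opening: 0.0216
```

Run:
```python
from h import *
o=sensors.observe(); print(o['time'],o['tool_pos'],np.degrees(o['tool_rot']),o['contact_force'],o['torque'],o['opening'])
```

```text
5.35 [0.50445558 0.17786917 0.18952354] [-8.99752231e+01 -5.30732405e-02 -1.59497153e+02] [-5.72973285 -2.28072552  2.1265601 ] [-0.35119658  1.38763547  0.01369024] 0.02162822197473341
```

Emit:
send_rows(motion=[[[-0.001, 0, 0, 0], [-0.002, 0, 0, 0], [-0.003, 0, 0, 0], [-0.003, 0, 0, 0]]])

```text
time: 5.75
tool_pos: [0.5067, 0.1787, 0.1896]
tool_rot: [-1.57, -0.002, -2.784]
contact_force: [-5.4, -1.5, 1.7]
opening: 0.0218
```

Run:
```python
from h import *
o=sensors.observe(); print(o['time'],o['tool_pos'],np.degrees(o['tool_rot']),o['contact_force'],o['torque'],o['opening'])
snap('scene','scene5.png'); snap('top','top5.png')
crop('scene5.png','sc5.png',200,150,280,220,9)
```

```text
5.75 [0.50672181 0.17870964 0.18959806] [-8.99763402e+01 -1.42827123e-01 -1.59498713e+02] [-5.43863952 -1.54843133  1.74594138] [-0.38920356  1.318277    0.03336484] 0.021816447307261826
```

View pics/sc5.png

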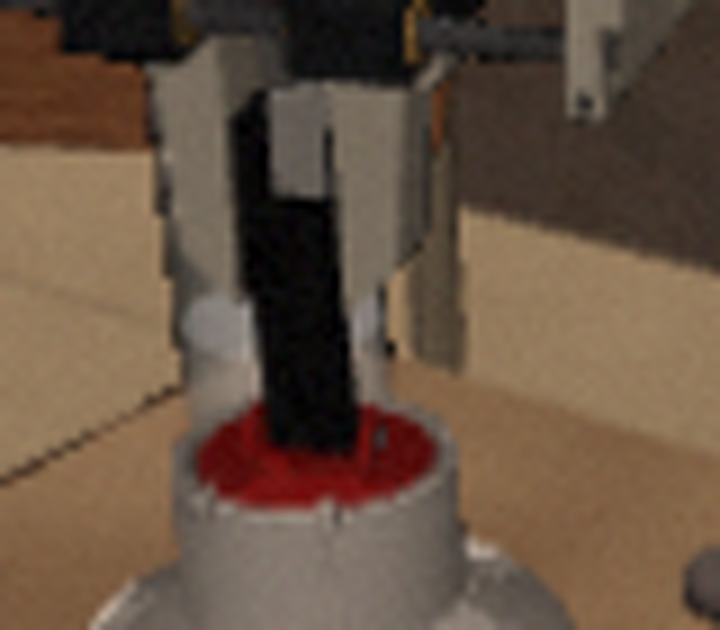

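Run:
```python
from h import *
s=load('scene5.png')
for ax in [(.505,.178),(.507,.179)]:
  for z in (.1285,.1815,.1925):
    u=proj(s,[*ax,z]); print(z,u,((u-[200,150]+.5)*9-.5).round())
# edges for upright tab, corner points
c=np.array([.506,.1785]); d=np.array([np.cos(np.radians(-159.5)),np.sin(np.radians(-159.5))]); n=np.array([-d[1],d[0]])
i=cv2.imread('pics/scene5.png')[150:220,200:280]; i=cv2.resize(i,None,fx=9,fy=9,interpolation=cv2.INTER_CUBIC)
for a in (-1,1):
  for b in (-1,1):
    P=[proj(s,[*(c+a*.0045*d+b*.011*n),z]) for z in (.128,.1925)]
    P=[tuple(((p-[200,150]+.5)*9-.5).astype(int).tolist()) for p in P]; cv2.line(i,*P,(0,255,0) if a<0 else (255,255,0),1)
cv2.imwrite('pics/sc5l.png',i)
```

```text
0.1285 [234.7100292  196.87753999] [316. 426.]
0.1815 [233.13902317 174.58507256] [302. 225.]
0.1925 [232.80746744 169.82806832] [299. 182.]
0.1285 [234.9630822  196.42536821] [319. 422.]
0.1815 [233.4013604  174.16147441] [305. 221.]
0.1925 [233.07178445 169.41085182] [302. 179.]
```

View pics/sc5l.png

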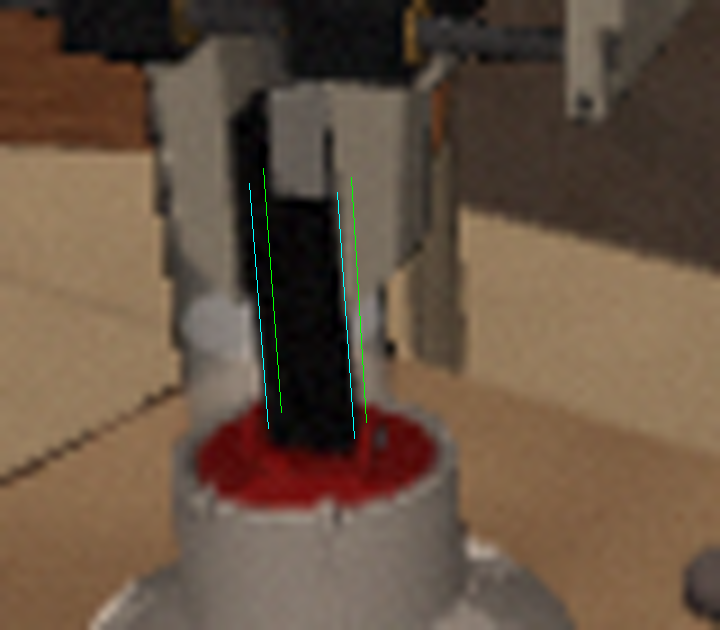

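Emit:
send_rows(motion=[[[-0.001, 0, 0, 0], [-0.002, 0, 0, 0], [-0.003, 0, 0, 0], [-0.003, 0, 0, 0]]])

```text
time: 6.25
tool_pos: [0.5091, 0.1796, 0.1897]
tool_rot: [-1.57, -0.004, -2.784]
contact_force: [-6.7, -1.4, 1.7]
opening: 0.0217
```

Run:
```python
from h import *
o=sensors.observe(); print(o['time'],o['tool_pos'],np.degrees(o['tool_rot']),o['contact_force'],o['torque'],o['opening'])
```

```text
6.25 [0.5090516  0.17957908 0.18969817] [ -89.97532484   -0.21443477 -159.49853728] [-6.67582982 -1.44643612  1.67820882] [-0.34408738  1.33611698 -0.00906206] 0.02166600656264498
```

Run:
```python
from h import *
snap('scene','scene6.png'); snap('wrist','wrist6.png')
crop('scene6.png','sc6.png',200,150,280,220,9)
crop('wrist6.png','wc6.png',260,190,400,300,5)
```

```text
(no output)
```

View pics/sc6.png

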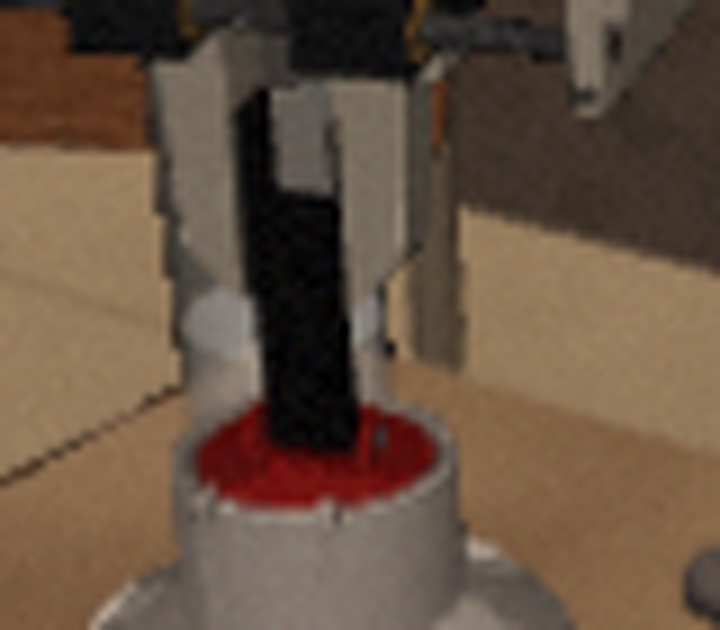

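View pics/wc6.png

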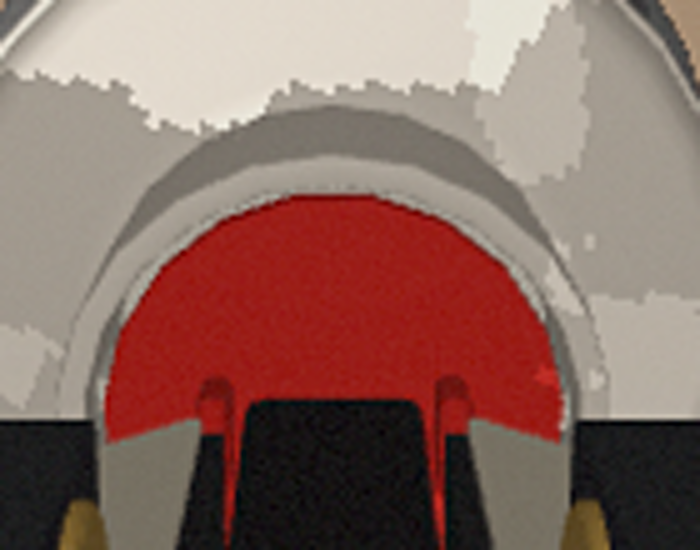

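Emit:
send_rows(motion=[[[-0.001, 0, 0, 0], [-0.002, 0, 0, 0], [-0.002, 0, 0, 0]]])

```text
time: 6.65
tool_pos: [0.5104, 0.1801, 0.1897]
tool_rot: [-1.57, -0.005, -2.784]
contact_force: [-5.2, -1.5, 0.1]
opening: 0.0217
```

Run:
```python
from h import *
o=sensors.observe(); print(o['time'],o['tool_pos'],np.degrees(o['tool_rot']),o['contact_force'],o['torque'],o['opening'])
snap('scene','scene7.png'); snap('wrist','wrist7.png')
crop('scene7.png','sc7.png',200,150,280,220,9)
```

```text
6.65 [0.5104018  0.18008986 0.18972671] [ -89.97555123   -0.29570379 -159.50279868] [-5.23157559 -1.48450302  0.11976696] [-0.36015427  1.31111401 -0.01648116] 0.02165437462713454
```

View pics/sc7.png

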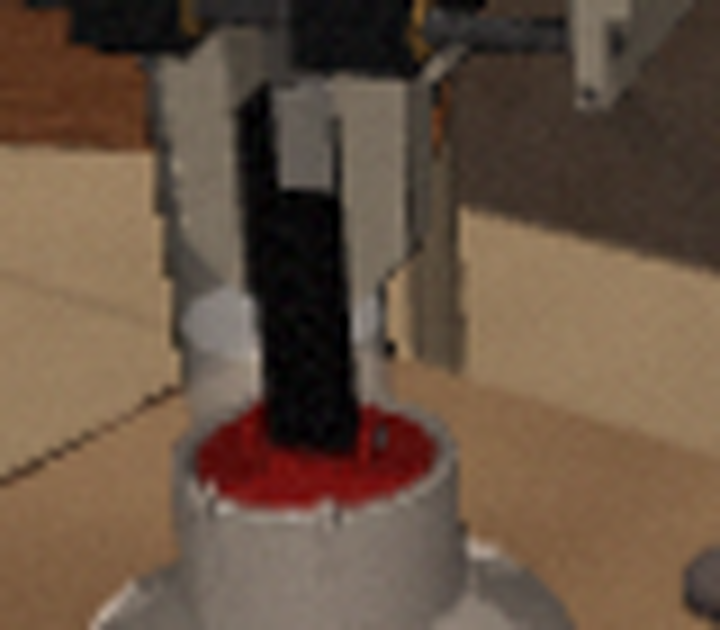

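Emit:
send_rows(motion=[[[0, 0, 0, 0], [0, 0, 0, 0], [0.002, 0.002, 0, 0], [0.0047, 0.004, 0, 0], [0.0047, 0.004, 0, 0], [0.0047, 0.004, 0, 0]]], gripper=0.4)

```text
time: 7.35
tool_pos: [0.506, 0.1784, 0.1858]
tool_rot: [-1.57, -0.005, -2.784]
contact_force: [-0.4, -0.0, -0.1]
opening: 0.0365
```

Run:
```python
from h import *
o=sensors.observe(); print(o['time'],o['tool_pos'],np.degrees(o['tool_rot']),o['contact_force'],o['torque'],o['opening'])
snap('scene','scene8.png'); snap('wrist','wrist8.png')
crop('scene8.png','sc8.png',200,150,280,220,9)
crop('wrist8.png','wc8.png',240,180,420,370,4)
```

```text
7.35 [0.50597485 0.17842665 0.18577925] [ -89.97481128   -0.2797857  -159.50243832] [-0.42925214 -0.04701971 -0.07292668] [-0.05989913  0.11794136 -0.00645   ] 0.03651445610212296
```

View pics/sc8.png

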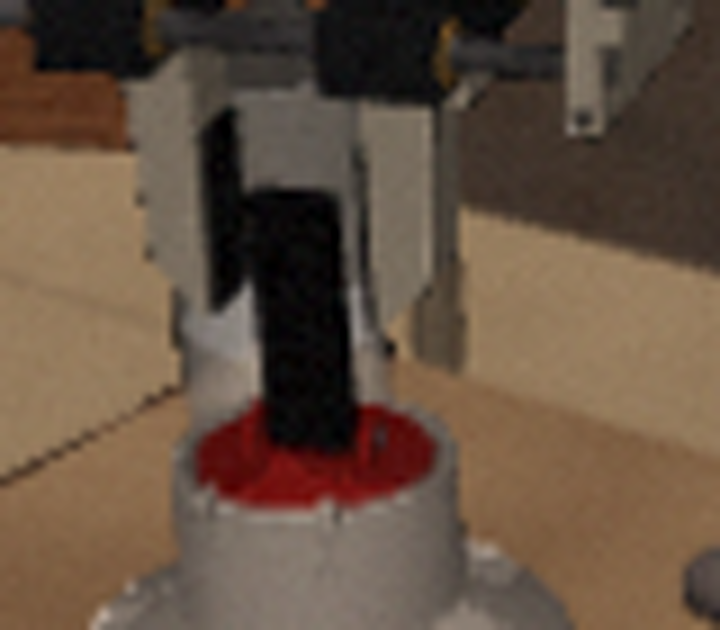

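View pics/wc8.png

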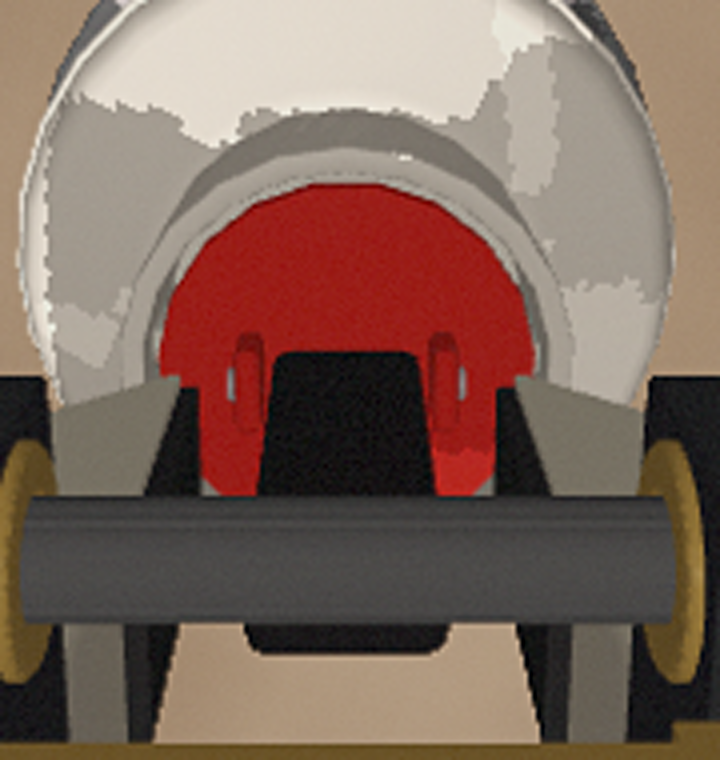

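Run:
```python
from h import *
from scipy.spatial.transform import Rotation as Ro
c=load('wrist8.png'); o=sensors.observe(); R=Ro.from_euler('xyz',o['tool_rot']).as_matrix()
f=lambda x,y,z: R.T@(atz(c,240+(x+.5)/4-.5,180+(y+.5)/4-.5,z)-o['tool_pos'])
print('pin',f(347,382,.1285)); print('topfar',f(348,654,.1925)); print('w',f(246,650,.1925),f(450,650,.1925))
print('rim top/left/right',f(350,148,.123),f(122,360,.123),f(573,360,.123))
print('nearbottom',f(347,352,.1285))
```

```text
pin [ 0.00012454  0.0573633  -0.00062415]
topfar [ 0.00690943 -0.00660549 -0.00054437]
w [ 0.0064332  -0.00661321 -0.01113593] [ 0.00645293 -0.00660215  0.01004896]
rim top/left/right [-0.03408293  0.06270288 -0.00017063] [-0.00145452  0.06283825 -0.03481871] [-0.0014059   0.06287396  0.03373798]
nearbottom [-0.00456849  0.05734125 -0.00062222]
```

Emit:
send_rows(motion=[[[0, 0, -0.0005, 0], [0, 0, -0.0005, 0], [0, 0, -0.0005, 0], [0, 0, -0.0005, 0], [0, 0, -0.0005, 0]]], gripper=0, grip_force=35)

```text
time: 7.95
tool_pos: [0.506, 0.1788, 0.1859]
tool_rot: [-1.57, -0.005, -2.784]
contact_force: [0.5, -0.9, -0.4]
opening: 0.0217
```

```bash
cat > st.py <<'E'
from h import *
o=sensors.observe(); print(round(o['time'],2),o['tool_pos'].round(4),np.degrees(o['tool_rot']).round(2),o['contact_force'].round(1),o['torque'].round(3),round(o['opening'],4), 'q6',o['qpos'][5].round(3))
E
python3 st.py
```

```text
7.95 [0.506  0.1788 0.1859] [ -89.96   -0.26 -159.5 ] [ 0.5 -0.9 -0.4] [-0.301  0.058 -0.004] 0.0217 q6 1.411
```

Emit:
send_rows(motion=[[[0, 0.001, 0, 0], [0, 0.002, 0, 0], [0, 0.003, 0, 0], [0, 0.004, 0, 0], [0, 0.004, 0, 0]]])

```text
time: 8.45
tool_pos: [0.5062, 0.1788, 0.1829]
tool_rot: [-1.57, -0.003, -2.784]
contact_force: [-2.8, -1.4, 8.8]
opening: 0.0216
```

```bash
python3 st.py
```

```text
8.45 [0.5062 0.1788 0.1829] [ -89.94   -0.19 -159.5 ] [-2.8 -1.4  8.8] [-0.26   0.657 -0.021] 0.0216 q6 1.411
```

Emit:
send_rows(motion=[[[0, 0.001, 0, 0], [0, 0.002, 0, 0], [0, 0.003, 0, 0], [0, 0.003, 0, 0]]])

```text
time: 8.85
tool_pos: [0.5063, 0.1789, 0.1812]
tool_rot: [-1.57, -0.002, -2.784]
contact_force: [-2.9, -1.1, 11.4]
opening: 0.0219
```

```bash
python3 st.py
```

```text
8.85 [0.5063 0.1789 0.1812] [-8.993e+01 -1.300e-01 -1.595e+02] [-2.9 -1.1 11.4] [-0.383  0.87   0.001] 0.0219 q6 1.411
```

Emit:
send_rows(motion=[[[0, 0.0017, 0, 0], [0, 0.0017, 0, -3], [0, 0.0017, 0, -6], [0, 0.0017, 0, -9], [0, 0.0017, 0, -12], [0, 0.0017, 0, -12]]])

```text
time: 9.45
tool_pos: [0.5069, 0.1793, 0.1812]
tool_rot: [-1.57, 0.001, -2.573]
contact_force: [-1.8, -0.7, 12.9]
opening: 0.0215
```

```bash
python3 st.py
```

```text
9.45 [0.5069 0.1793 0.1812] [-8.9930e+01  3.0000e-02 -1.4742e+02] [-1.8 -0.7 12.9] [-0.007  0.592 -0.053] 0.0215 q6 1.201
```

Run:
```python
from h import *
snap('wrist','wrist9.png'); crop('wrist9.png','wc9.png',240,180,420,370,4)
```

```text
(no output)
```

View pics/wc9.png

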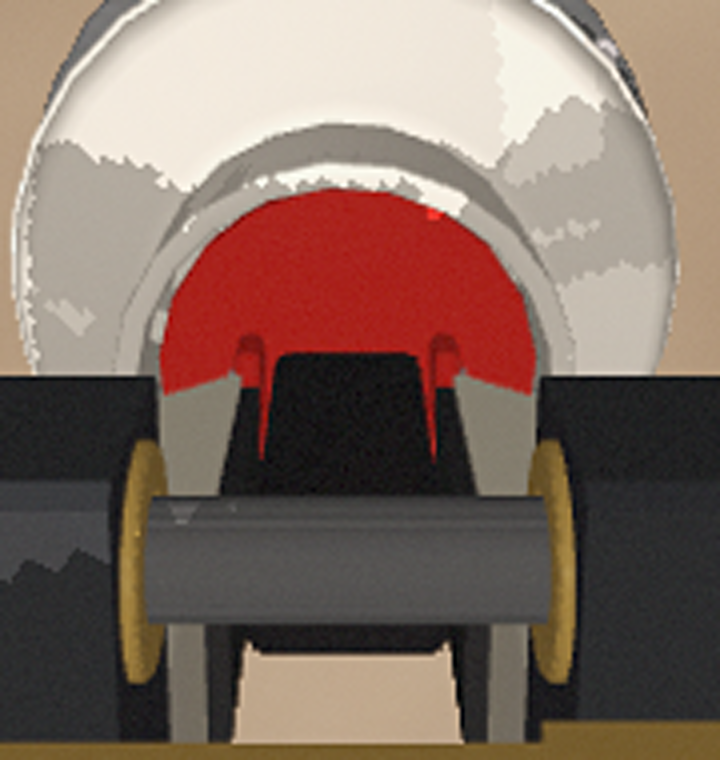

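The cap disc and ears have turned with the tool, since the ears keep the same place at (250,345) and (445,345) in the tool-fixed view. I continue while pressed.

Emit:
send_rows(motion=[[[0, 0.0014, 0, -3], [0, 0.0014, 0, -6], [0, 0.0014, 0, -9], [0, 0.0014, 0, -12], [0, 0.0014, 0, -15], [0, 0.0014, 0, -18], [0, 0.0014, 0, -18]]])

```text
time: 10.2
tool_pos: [0.5071, 0.1796, 0.1813]
tool_rot: [-1.569, 0.002, -2.259]
contact_force: [-2.3, -0.4, 10.7]
opening: 0.0217
```

```bash
python3 st.py
```

```text
10.2 [0.5071 0.1796 0.1813] [-8.9880e+01  1.0000e-01 -1.2941e+02] [-2.3 -0.4 10.7] [-0.233  0.719 -0.061] 0.0217 q6 0.886
```

Emit:
send_rows(motion=[[[0, 0.0017, 0, -3], [0, 0.0017, 0, -6], [0, 0.0017, 0, -9], [0, 0.0017, 0, -12], [0, 0.0017, 0, -15], [0, 0.0017, 0, -18], [0, 0.0017, 0, -20]]])

```text
time: 10.9
tool_pos: [0.5066, 0.1796, 0.1808]
tool_rot: [-1.569, 0.001, -1.908]
contact_force: [-4.1, -2.5, 11.7]
opening: 0.022
```

```bash
python3 st.py
```

```text
10.9 [0.5066 0.1796 0.1808] [-8.9870e+01  6.0000e-02 -1.0932e+02] [-4.1 -2.5 11.7] [-0.358  1.196 -0.227] 0.022 q6 0.536
```

Emit:
send_rows(motion=[[[0, 0.0012, 0, 0], [0, 0.0012, 0, 0]]])

```text
time: 11.1
tool_pos: [0.5065, 0.1796, 0.1809]
tool_rot: [-1.568, 0.002, -1.908]
contact_force: [-2.3, -1.9, 11.4]
opening: 0.0221
```

```bash
python3 st.py
python3 - <<'E'
from h import *
snap('wrist','wrist10.png'); crop('wrist10.png','wc10.png',240,180,420,370,4)
E
```

```text
11.1 [0.5065 0.1796 0.1809] [-8.9830e+01  9.0000e-02 -1.0932e+02] [-2.3 -1.9 11.4] [-0.368  0.799 -0.087] 0.0221 q6 0.536
```

View pics/wc10.png

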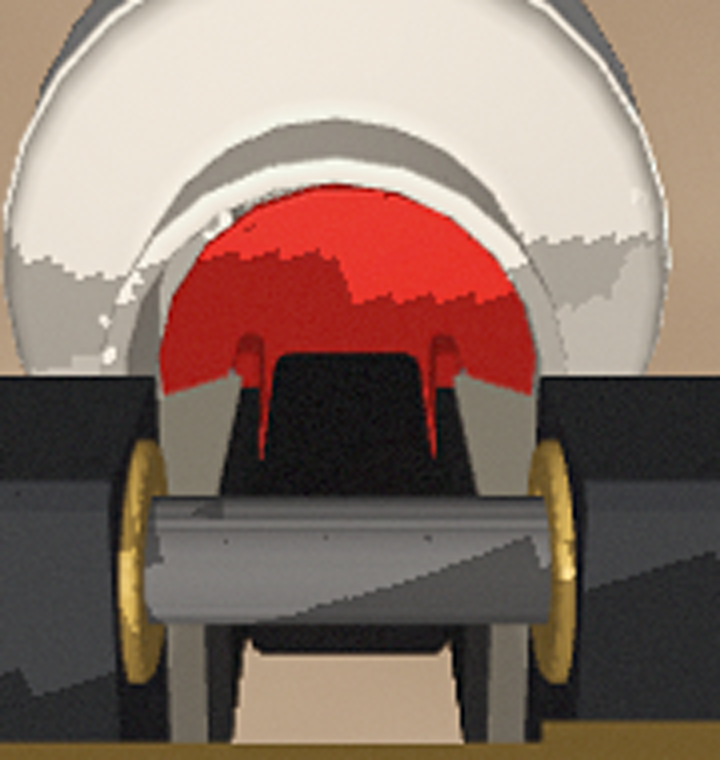

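Emit:
send_rows(motion=[[[0, 0, 0, -1], [0, -0.0005, 0, -2], [0, -0.0005, 0, -2]]])

```text
time: 11.45
tool_pos: [0.5064, 0.1797, 0.1825]
tool_rot: [-1.567, 0.002, -1.873]
contact_force: [-2.7, -1.7, 9.7]
opening: 0.0216
```

```bash
python3 st.py
```

```text
11.45 [0.5064 0.1797 0.1825] [ -89.8     0.11 -107.31] [-2.7 -1.7  9.7] [-0.319  0.856 -0.119] 0.0216 q6 0.5
```

Emit:
send_rows(motion=[[[0, 0.0006, 0, -1], [0, 0.0006, 0, -2], [0, 0.0006, 0, -2]]])

```text
time: 11.75
tool_pos: [0.5063, 0.1798, 0.183]
tool_rot: [-1.567, 0.002, -1.838]
contact_force: [-2.6, -1.8, 9.9]
opening: 0.0215
```

```bash
python3 st.py
```

```text
11.75 [0.5063 0.1798 0.183 ] [ -89.77    0.13 -105.29] [-2.6 -1.8  9.9] [-0.343  0.761 -0.062] 0.0215 q6 0.465
```

Emit:
send_rows(motion=[[[0, 0.0008, 0, -1], [0, 0.0008, 0, -2], [0, 0.0008, 0, -2]]])

```text
time: 12.05
tool_pos: [0.5062, 0.1798, 0.1832]
tool_rot: [-1.566, 0.002, -1.803]
contact_force: [-2.2, -0.9, 8.5]
opening: 0.0216
```

```bash
python3 st.py
```

```text
12.05 [0.5062 0.1798 0.1832] [ -89.74    0.14 -103.28] [-2.2 -0.9  8.5] [-0.293  0.777 -0.055] 0.0216 q6 0.43
```

Emit:
send_rows(motion=[[[0, 0.0008, 0, -1], [0, 0.0008, 0, -2], [0, 0.0008, 0, -2]]])

```text
time: 12.35
tool_pos: [0.5061, 0.1799, 0.1833]
tool_rot: [-1.566, 0.003, -1.767]
contact_force: [-2.1, -0.3, 8.0]
opening: 0.0217
```

```bash
python3 st.py
```

```text
12.35 [0.5061 0.1799 0.1833] [ -89.72    0.15 -101.26] [-2.1 -0.3  8. ] [-0.368  0.675 -0.088] 0.0217 q6 0.395
```

Emit:
send_rows(motion=[[[0, 0.0008, 0, -1], [0, 0.0008, 0, -2], [0, 0.0008, 0, -2]]])

```text
time: 12.65
tool_pos: [0.506, 0.1799, 0.1834]
tool_rot: [-1.565, 0.003, -1.732]
contact_force: [-3.3, -2.1, 8.4]
opening: 0.0218
```

```bash
python3 st.py
```

```text
12.65 [0.506  0.1799 0.1834] [-89.69   0.15 -99.24] [-3.3 -2.1  8.4] [-0.357  0.637 -0.068] 0.0218 q6 0.36
```

Emit:
send_rows(motion=[[[0, 0.0008, 0, -1], [0, 0.0008, 0, -2], [0, 0.0008, 0, -2]]])

```text
time: 12.95
tool_pos: [0.5059, 0.18, 0.1835]
tool_rot: [-1.565, 0.003, -1.697]
contact_force: [-2.8, 0.1, 7.9]
opening: 0.0217
```

```bash
python3 st.py
```

```text
12.95 [0.5059 0.18   0.1835] [-89.67   0.16 -97.22] [-2.8  0.1  7.9] [-0.347  0.719 -0.123] 0.0217 q6 0.324
```

Emit:
send_rows(motion=[[[0, 0.0008, 0, -1], [0, 0.0008, 0, -2], [0, 0.0008, 0, -2]]])

```text
time: 13.25
tool_pos: [0.5055, 0.1799, 0.1835]
tool_rot: [-1.565, 0.003, -1.662]
contact_force: [-3.7, -1.1, 7.7]
opening: 0.0215
```

```bash
python3 st.py
```

```text
13.25 [0.5055 0.1799 0.1835] [-89.68   0.15 -95.22] [-3.7 -1.1  7.7] [-0.362  0.751 -0.221] 0.0215 q6 0.289
```

Emit:
send_rows(motion=[[[0, 0.0008, 0, -1], [0, 0.0008, 0, -2], [0, 0.0008, 0, -2]]])

```text
time: 13.55
tool_pos: [0.505, 0.1799, 0.1835]
tool_rot: [-1.566, 0.002, -1.627]
contact_force: [-4.0, -1.2, 9.4]
opening: 0.0219
```

```bash
python3 st.py
```

```text
13.55 [0.505  0.1799 0.1835] [-89.71   0.13 -93.22] [-4.  -1.2  9.4] [-0.407  1.013 -0.241] 0.0219 q6 0.254
```

Run:
```python
from h import *
snap('wrist','wrist11.png'); crop('wrist11.png','wc11.png',240,180,420,370,4)
```

```text
(no output)
```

View pics/wc11.png

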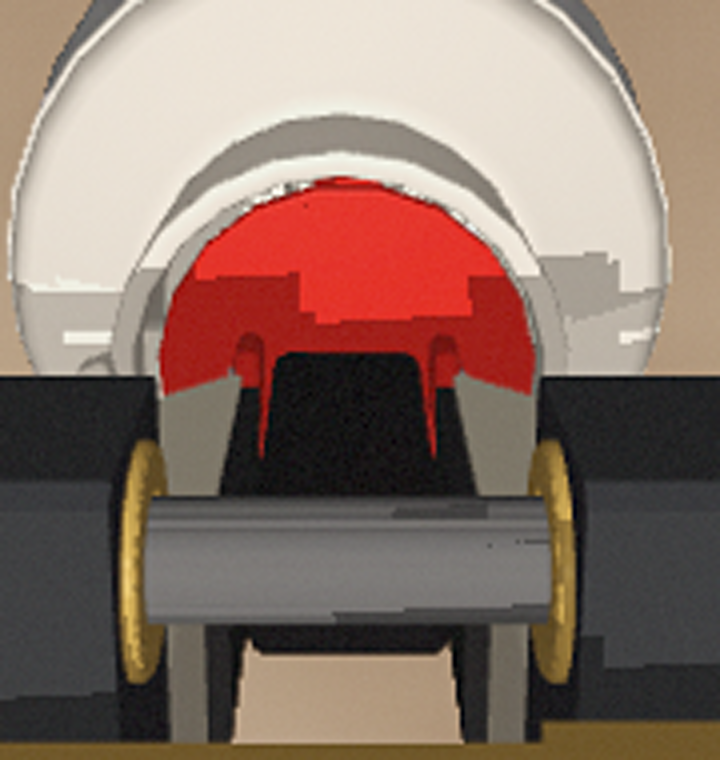

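Emit:
send_rows(motion=[[[0, 0.0008, 0, 0], [0, 0.0008, 0, 0]]])

```text
time: 13.8
tool_pos: [0.5049, 0.1798, 0.1835]
tool_rot: [-1.565, 0.002, -1.628]
contact_force: [-2.7, -2.0, 8.1]
opening: 0.0214
```

```bash
python3 st.py
```

```text
13.8 [0.5049 0.1798 0.1835] [-89.69   0.14 -93.26] [-2.7 -2.   8.1] [-0.375  0.625 -0.214] 0.0214 q6 0.255
```

Emit:
send_rows(motion=[[[0, 0.0008, 0, -1], [0, 0.0008, 0, -1]]])

```text
time: 14.0
tool_pos: [0.5045, 0.1797, 0.1835]
tool_rot: [-1.566, 0.002, -1.61]
contact_force: [-2.8, -1.2, 8.2]
opening: 0.0219
```

```bash
python3 st.py
```

```text
14.0 [0.5045 0.1797 0.1835] [-89.7    0.13 -92.26] [-2.8 -1.2  8.2] [-0.457  0.815 -0.198] 0.0219 q6 0.237
```

Emit:
send_rows(motion=[[[0, -0.001, 0, 0], [0, -0.002, 0, 0], [0, -0.003, 0, 0], [0, -0.004, 0, 0], [0, -0.004, 0, 0]]])

```text
time: 14.5
tool_pos: [0.5042, 0.1797, 0.1873]
tool_rot: [-1.567, 0.002, -1.61]
contact_force: [-2.3, -0.5, 1.5]
opening: 0.0215
```

```bash
python3 st.py
```

```text
14.5 [0.5042 0.1797 0.1873] [-89.76   0.13 -92.26] [-2.3 -0.5  1.5] [-0.254  0.624 -0.098] 0.0215 q6 0.237
```

Emit:
send_rows(motion=[[[0, -0.001, 0, 0], [0, -0.002, 0, 0], [0, -0.003, 0, 0], [0, -0.003, 0, 0]]])

```text
time: 14.9
tool_pos: [0.504, 0.1798, 0.1901]
tool_rot: [-1.567, 0.002, -1.61]
contact_force: [-1.6, 0.5, -1.7]
opening: 0.0216
```

```bash
python3 st.py
```

```text
14.9 [0.504  0.1798 0.1901] [-89.79   0.13 -92.26] [-1.6  0.5 -1.7] [-0.074  0.385 -0.042] 0.0216 q6 0.237
```

Emit:
send_rows(motion=[[[0, -0.003, 0, 0], [0, -0.006, 0, 0], [0, -0.01, 0, 0], [0, -0.014, 0, 0], [0, -0.018, 0, 0], [0, -0.018, 0, 0]]])

```text
time: 15.5
tool_pos: [0.5044, 0.1798, 0.209]
tool_rot: [-1.566, 0.003, -1.61]
contact_force: [0.4, -0.9, -1.4]
opening: 0.0216
```

```bash
python3 st.py;  python3 - <<'E'
from h import *
snap('scene','scene12.png'); crop('scene12.png','sc12.png',190,130,290,220,8)
E
```

```text
15.5 [0.5044 0.1798 0.209 ] [-89.7    0.15 -92.25] [ 0.4 -0.9 -1.4] [-0.125  0.056 -0.041] 0.0216 q6 0.237
```

View pics/sc12.png

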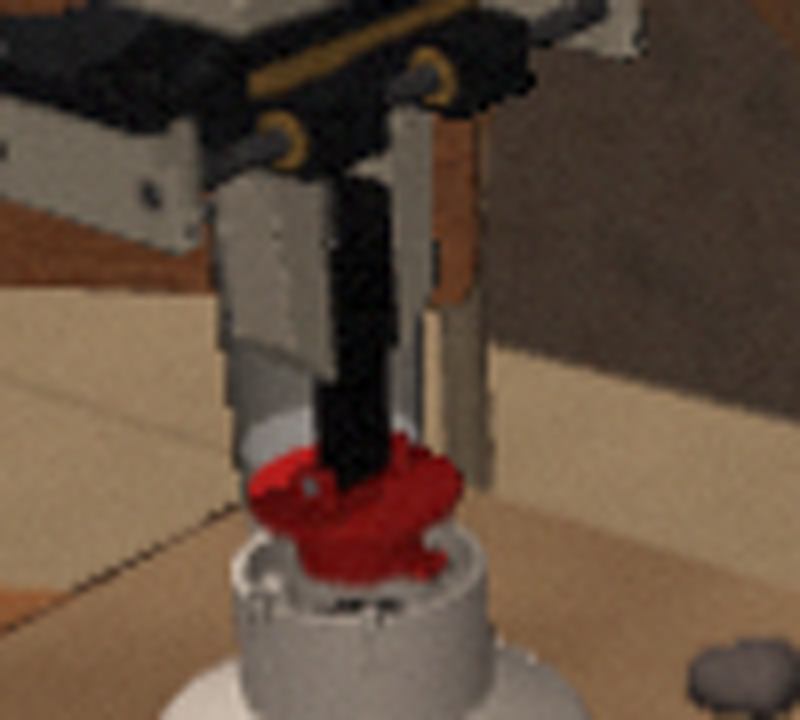

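Emit:
send_rows(motion=[[[0, -0.01, 0, 0], [0, -0.02, 0, 0], [0, -0.035, 0, 0], [0, -0.05, 0, 0], [0, -0.055, 0, 0]]])

```text
time: 16.05
tool_pos: [0.5047, 0.1799, 0.266]
tool_rot: [-1.563, 0.003, -1.61]
contact_force: [0.3, -0.4, -1.4]
opening: 0.0217
```

Emit:
send_rows(motion=[[[0.02, 0, 0.006, 0], [0.05, 0, 0.015, 0], [0.085, 0, 0.025, 0], [0.12, 0, 0.035, 0], [0.155, 0, 0.045, 0], [0.19, 0, 0.055, 0], [0.215, 0, 0.062, 0], [0.2286, 0, 0.066, 0]]])

```text
time: 16.85
tool_pos: [0.5619, -0.0533, 0.2656]
tool_rot: [-1.563, 0.003, -1.612]
contact_force: [0.4, -0.1, -1.6]
opening: 0.0217
```

Emit:
send_rows(motion=[[[0, 0.03, 0, 0], [0, 0.06, 0, 0], [0, 0.09, 0, 0], [0, 0.12, 0, 0], [0, 0.14, 0, 0], [0, 0.145, 0, 0], [0, 0.145, 0, 0]]])

```text
time: 17.55
tool_pos: [0.5629, -0.0524, 0.1203]
tool_rot: [-1.564, 0.003, -1.612]
contact_force: [-1.0, 0.3, -0.4]
opening: 0.0217
```

```bash
python3 st.py;  python3 - <<'E'
from h import *
snap('scene','scene13.png'); crop('scene13.png','sc13.png',270,160,400,290,6)
snap('wrist','wrist13.png')
E
```

```text
17.55 [ 0.5629 -0.0524  0.1203] [-89.6    0.2  -92.34] [-1.   0.3 -0.4] [-0.097  0.029  0.002] 0.0217 q6 -0.193
```

View pics/sc13.png

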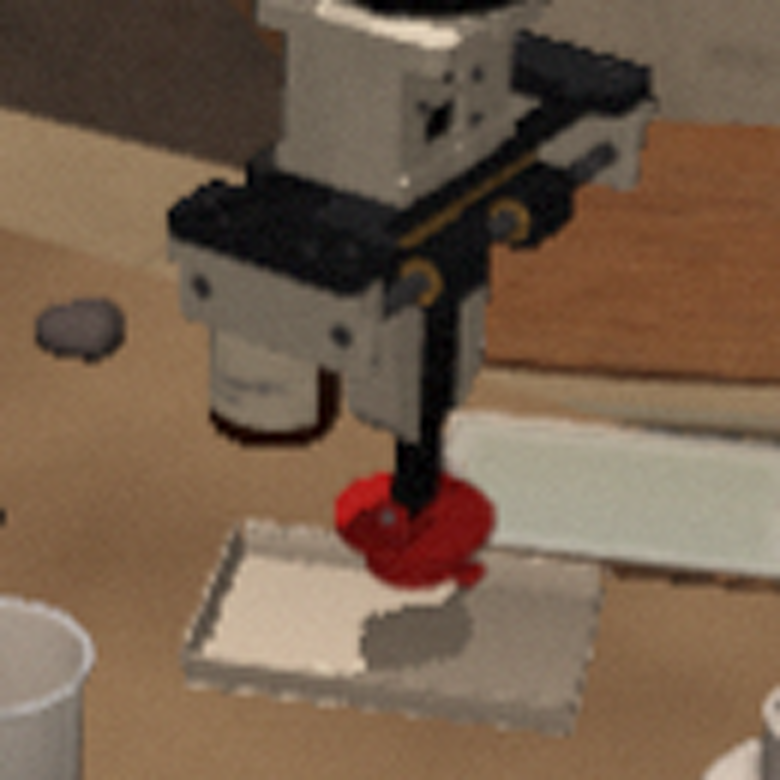

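View pics/wrist13.png

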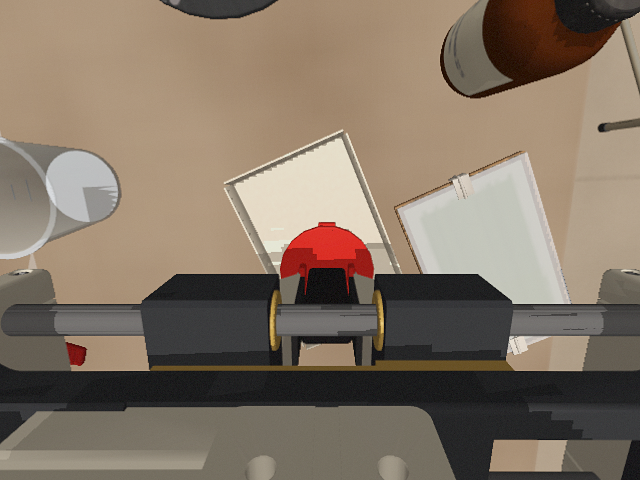

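Emit:
send_rows(motion=[[[0, 0.008, 0, 0], [0, 0.016, 0, 0], [0, 0.022, 0, 0], [0, 0.026, 0, 0], [0, 0.028, 0, 0], [0, 0.028, 0, 0]]])

```text
time: 18.25
tool_pos: [0.564, -0.0527, 0.0935]
tool_rot: [-1.561, 0.003, -1.612]
contact_force: [-0.7, 0.7, -0.9]
opening: 0.0218
```

```bash
python3 st.py;  python3 - <<'E'
from h import *
snap('scene','scene14.png'); crop('scene14.png','sc14.png',290,190,380,290,8)
E
```

```text
18.25 [ 0.564  -0.0527  0.0935] [-89.45   0.17 -92.35] [-0.7  0.7 -0.9] [-0.107  0.1   -0.019] 0.0218 q6 -0.193
```

View pics/sc14.png

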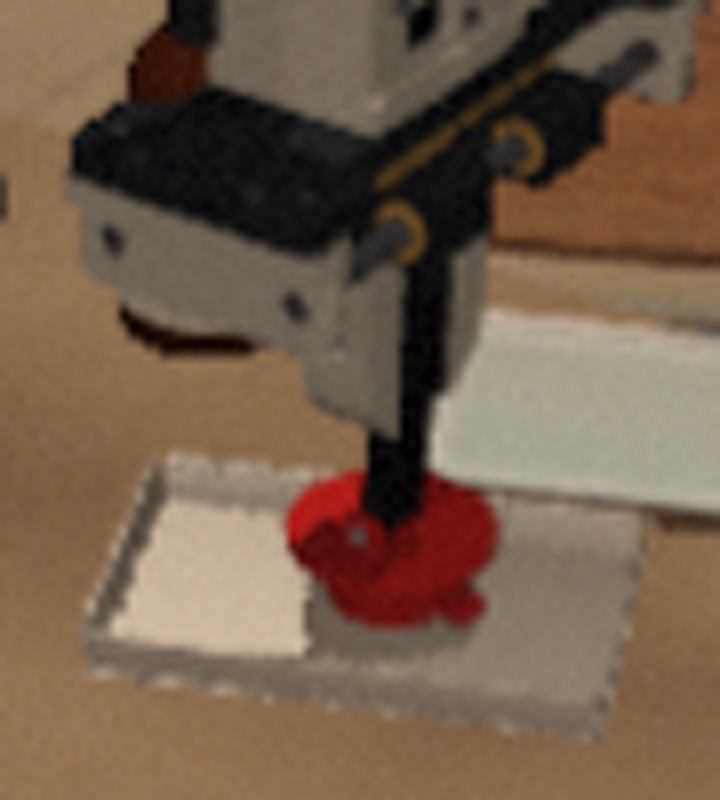

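Emit:
send_rows(motion=[[[0, 0.001, 0, 0], [0, 0.002, 0, 0], [0, 0.003, 0, 0], [0, 0.004, 0, 0], [0, 0.004, 0, 0]]])

```text
time: 18.8
tool_pos: [0.5641, -0.0527, 0.0896]
tool_rot: [-1.561, 0.003, -1.612]
contact_force: [-0.1, -0.5, -0.4]
opening: 0.0217
```

```bash
python3 st.py
```

```text
18.8 [ 0.5641 -0.0527  0.0896] [-89.44   0.16 -92.35] [-0.1 -0.5 -0.4] [-0.045  0.07  -0.018] 0.0217 q6 -0.193
```

Emit:
send_rows(motion=[[[0, 0.0005, 0, 0], [0, 0.001, 0, 0], [0, 0.0015, 0, 0], [0, 0.0015, 0, 0]]])

```text
time: 19.2
tool_pos: [0.5641, -0.0527, 0.0881]
tool_rot: [-1.561, 0.003, -1.612]
contact_force: [-0.5, -0.2, -0.0]
opening: 0.0213
```

```bash
python3 st.py
```

```text
19.2 [ 0.5641 -0.0527  0.0881] [-89.44   0.17 -92.36] [-0.5 -0.2 -0. ] [-0.037  0.067  0.024] 0.0213 q6 -0.193
```

Emit:
send_rows(motion=[[[0, 0.0005, 0, 0], [0, 0.001, 0, 0], [0, 0.001, 0, 0]]])

```text
time: 19.5
tool_pos: [0.5643, -0.0527, 0.088]
tool_rot: [-1.56, 0.003, -1.612]
contact_force: [-1.0, 0.5, 5.6]
opening: 0.0221
```

```bash
python3 st.py
```

```text
19.5 [ 0.5643 -0.0527  0.088 ] [-89.39   0.15 -92.35] [-1.   0.5  5.6] [-0.01   0.477  0.03 ] 0.0221 q6 -0.193
```

Emit:
send_rows(motion=[[[0, -0.0002, 0, 0], [0, -0.0002, 0, 0], [0, -0.0002, 0, 0]]], grip_force=10)

```text
time: 19.8
tool_pos: [0.5643, -0.0527, 0.088]
tool_rot: [-1.56, 0.003, -1.612]
contact_force: [0.1, 0.5, 0.6]
opening: 0.0217
```

Emit:
send_rows(motion=[[[0, 0, 0, 0], [0, 0, 0, 0], [0, 0, 0, 0], [0, 0, 0, 0]]], gripper=0.45)

```text
time: 20.2
tool_pos: [0.5643, -0.0527, 0.088]
tool_rot: [-1.56, 0.003, -1.612]
contact_force: [0.1, -0.6, -0.5]
opening: 0.0407
```

```bash
python3 st.py;  python3 - <<'E'
from h import *
snap('scene','scene15.png'); crop('scene15.png','sc15.png',290,190,380,290,8)
snap('wrist','wrist15.png')
E
```

```text
20.2 [ 0.5643 -0.0527  0.088 ] [-89.4    0.15 -92.35] [ 0.1 -0.6 -0.5] [-0.074  0.064 -0.056] 0.0407 q6 -0.193
```

View pics/sc15.png

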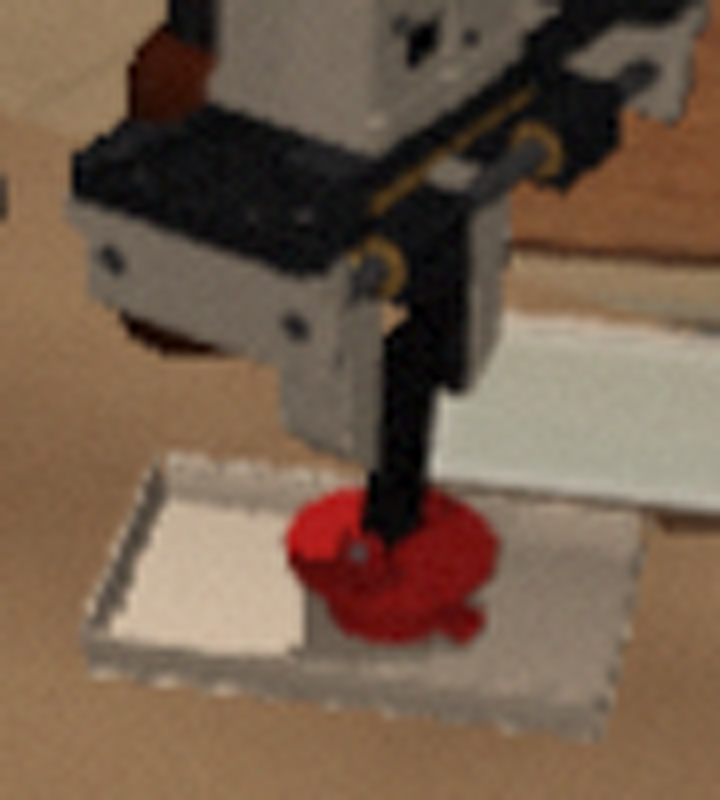

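View pics/wrist15.png

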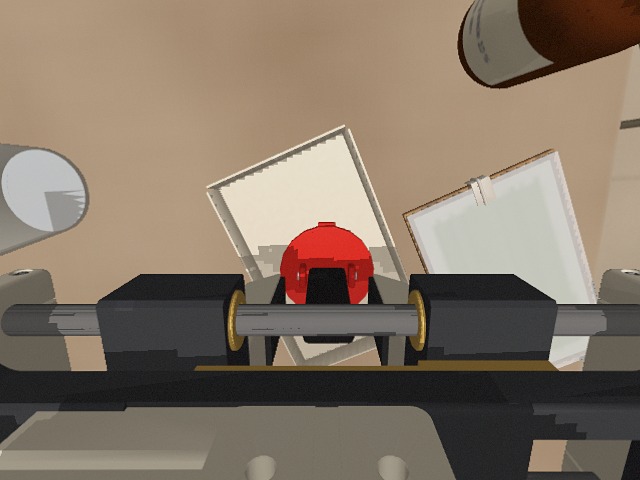

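Released, and the cap stands. I raise straight up, slowly at first, then look from above.

Emit:
send_rows(motion=[[[0, -0.005, 0, 0], [0, -0.015, 0, 0], [0, -0.03, 0, 0], [0, -0.05, 0, 0], [0, -0.08, 0, 0], [0, -0.11, 0, 0], [0, -0.14, 0, 0], [0, -0.16, 0, 0]]])

```text
time: 21.1
tool_pos: [0.5631, -0.0532, 0.2515]
tool_rot: [-1.557, 0.002, -1.612]
contact_force: [-0.6, -0.0, -0.1]
opening: 0.0414
```

Emit:
send_rows(motion=[[[-0.04, 0, -0.02, 0], [-0.08, 0, -0.04, 0], [-0.12, 0, -0.06, 0], [-0.16, 0, -0.08, 0], [-0.2, 0, -0.1, 0], [-0.23, 0, -0.12, 0], [-0.23, 0, -0.12, 0]]])

```text
time: 21.8
tool_pos: [0.4504, 0.1847, 0.2513]
tool_rot: [-1.556, 0.003, -1.607]
contact_force: [0.9, 0.1, -0.5]
opening: 0.0414
```

```bash
python3 st.py;  python3 - <<'E'
from h import *
s=snap('scene','scene16.png'); crop('scene16.png','sc16.png',270,180,400,290,6)
snap('top','top16.png')
for z in (.031,.095):print(((proj(s,[.5643,-.0527,z])-[270,180]+.5)*6-.5).round(1))
E
```

```text
21.8 [0.4504 0.1847 0.2513] [-89.16   0.19 -92.08] [ 0.9  0.1 -0.5] [-0.074  0.036 -0.024] 0.0414 q6 0.269
[409.5 449.9]
[416.1 295.4]
```

View pics/sc16.png

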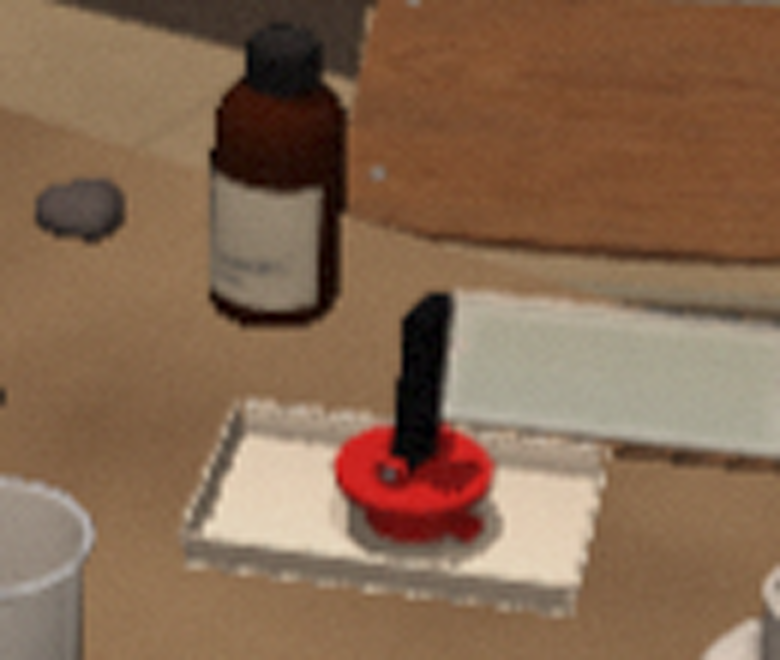

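View pics/top16.png

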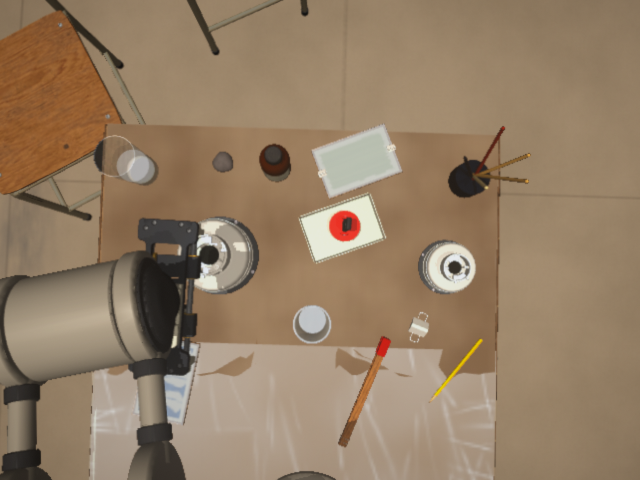

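Run:
```python
from h import *
crop('top16.png','tc16.png',320,200,375,250,14)
crop('scene16.png','sc16b.png',320,220,360,275,14)
```

```text
(no output)
```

View pics/tc16.png

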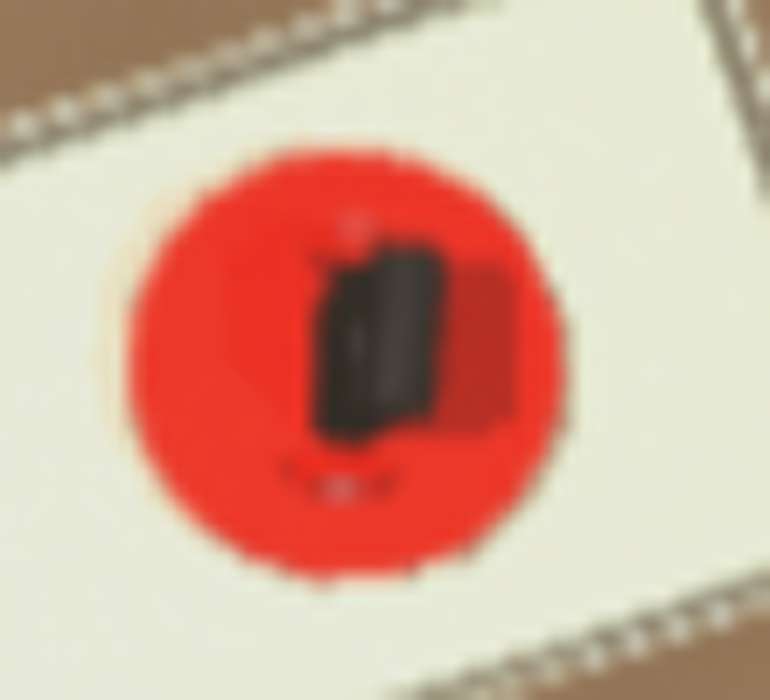

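View pics/sc16b.png

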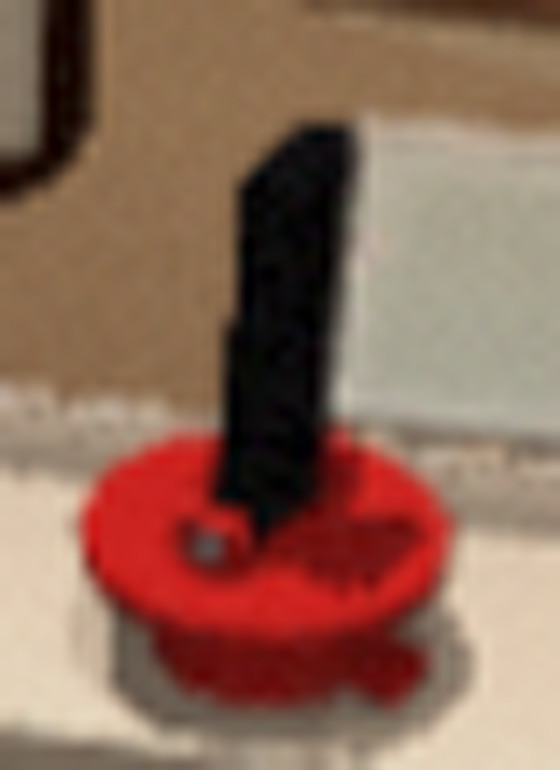

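Run:
```python
from h import *
c=load('top16.png'); f=lambda x,y,z: atz(c,320+(x+.5)/14-.5,200+(y+.5)/14-.5,z)
p=f(348.5,357,.0305); t=f(408,335,.0945); print(p,t,(t-p)*1000, 'width',np.linalg.norm(f(375,335,.0945)-f(440,335,.0945)), 'disc c',f(347,363,.0255))
s=load('scene16.png'); g=lambda q:((proj(s,q)-[320,220]+.5)*14-.5).round()
b=p[:2]
print('upright base/top',g([*b,.0305]),g([*b,.0945]),'leaned',g(t))
u=np.array([np.cos(np.radians(-92.35)),np.sin(np.radians(-92.35))]);n=np.array([-u[1],u[0]])
i=cv2.imread('pics/sc16b.png')
for k,col in ((0,(0,255,0)),(np.radians(5),(255,255,0))):
  for a in(-.0045,.0045):
    for w in(-.011,.011):
      P=[tuple(int(v) for v in g([*(b+u*(a*np.cos(k)+r*np.sin(k))+n*w),.0305+r*np.cos(k)-a*np.sin(k)])) for r in(.0,.064)]
      cv2.line(i,*P,col,1)
cv2.imwrite('pics/sc16l.png',i)
```

```text
[ 0.56443791 -0.05426655  0.0305    ] [ 0.56293549 -0.05794411  0.0945    ] [-1.5024215  -3.67755424 64.        ] width 0.007924293742423547 disc c [ 0.56398478 -0.05436364  0.0255    ]
upright base/top [265. 496.] [281. 135.] leaned [297. 147.]
```

View pics/sc16l.png

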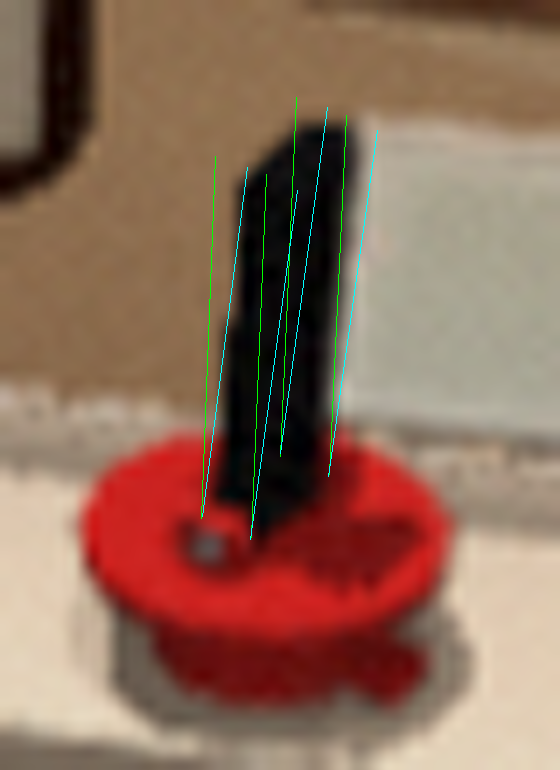

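```bash
python3 - <<'E'
from h import *
a=cv2.imread('pics/top0.png').astype(int);b=cv2.imread('pics/top16.png').astype(int)
for n,(u,v,r) in dict(bottle=(275,160,25),cup=(312,323,25),pebble=(222,161,15),tray=(342,192,6)).items():
  print(n,np.abs(a-b)[v-r:v+r,u-r:u+r].mean().round(2))
E
python3 st.py; python3 -c "
from cell import hand_in; print(hand_in())"
```

```text
bottle 7.44
cup 9.62
pebble 8.11
tray 10.88
21.9 [0.4525 0.182  0.2511] [-89.1    0.12 -92.23] [ 1.1  0.4 -0.2] [-0.075  0.086 -0.013] 0.0414 q6 0.266
the job is handed in; nothing more can be done
None
```

The canister is open and its cap stands in the cream card tray. The job was handed in at about 22 s, and no verdict was reported.

- **Flip:** I gripped the tab by its sides and swung it up until it would go no further. I then released it, re-centred on the cap's axis and gripped it again.
- **Press and unscrew:** I pressed with about 11–13 N and turned it past the tooth, with the cap visibly turning with the tool. I then eased the press to about 8 N and turned on in steps of 2 degrees or less. The turning torque rose from about 0.1 to a steady 0.2 N m near 64–67°. I took that as the stop and went no further.
- **Lift:** When I eased off, the cap rose about 2.5 mm and then came up with almost no pull, so the lugs were free.
- **Set down:** The cap touched the tray floor with about 6 N at the expected height. I released it with the forces near zero and backed away.

**Last checks:**
- **Cap and tray:** The cap stands level inside the tray, and the gripper is clear of everything.
- **Tab:** It is up but measures about 3° short of vertical in both the top and scene views. I left it, because a side push strong enough to move the hinge could tip the loose cap.
- **Bottle, cup and pebble:** They look unmoved in the top view. The before-and-after picture comparison was not conclusive, because the whole picture, tray edge included, changed by a similar amount.

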